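# Index the lane-edge sensor to the yellow format

## Task

The coating line is changing over to the yellow format: push the white sensor carriage along its rail by one of its black rubber end pads, steadily and without knocking it along, until its sprung plunger drops into the notch beside the yellow tag, then take your hand away. Only push with closed fingertips: do not pinch the carriage between its two pads, leave the black plunger knob on top of the carriage alone, and leave the bottle, jar, wrench and screwdriver where they are.

Things in the scene. Friction and masses are not known exactly. Their poses are not given: they have to be found in the camera images.
- guide: the sensor module, fixed: aluminium base plate 300 (x) by 450 (y) by 10 mm, x from -85 to +215, y +-225 mm. Origin on the table directly under the middle of the rail's centre line; x points across from the rail to the guide roller, y along the rail (to the robot's left at yaw 0), z up
- rail_top (a point): middle of the rail, on top of its notched steel index bar (16 mm wide, 65 mm above the table), which stands on a beam 36 mm wide and 410 mm long. Four notches, 15 mm wide and 10 mm deep, at y = -95, -55, +55 and +95 mm from here. End stop blocks at y = +-200 mm (34 mm in x, 10 mm in y, tops at 81 mm)
- roller_top (a point): top of the steel guide roller with black lanes (diameter 70 mm, length 386 mm along y), middle of its length, 145 mm beyond the rail's centre line, 85 mm above the table. Not to be used
- carriage (a joint): carriage on the rail: its centre's y in m, 0 mid-rail, range +-0.115; in a notch it reads -0.095, -0.055, 0.055 or 0.095. Starts between the inner notches. Slides with 1 to 2 N; leaving a notch takes some 7 to 10 N; once within about 4 mm of a notch's centre it jumps the rest of the way itself and stays
- carriage_top (a point): middle of the white carriage block's top, 102 mm above the table. The block is 80 mm in x and 58 mm along the rail (70 mm over its pads), 34 mm high, its underside 68 mm above the table
- sensor_head (a point): middle of the top of the blue sensor head (40 mm in x, 34 mm in y), 124 mm above the table, over the roller; a steel arm 26 mm wide (94 to 102 mm above the table) joins it to the carriage and moves with it
- plunger (a joint): height in m of the sprung plunger in the carriage: 0 while its round nose rides on top of the index bar, about -0.0045 when it has dropped into a notch
- index_knob: round black knob of the plunger, 22 mm diameter, 15 mm high, standing on top in the middle of the carriage; origin at the centre of its underside, 111 mm above the table when riding, some 106 mm when dropped. To be left alone
- pointer (a point): tip of the red pointer on the carriage's front (-x) side, 64 mm in front of the rail's centre line, 70 mm above the table, at the y of the carriage's centre (and of the plunger)
- pad_left: ribbed black rubber thumb pad on the carriage's +y end, 50 mm (x) by 6 mm (y) by 30 mm high, origin at its centre, 85 mm above the table (spans 70 to 100 mm). Its outer face is 3 mm from the origin towards +y, 35 mm from the carriage's centre line. Push the carriage towards -y by it.
- pad_right: ribbed black rubber thumb pad on the carriage's -y end, 50 mm (x) by 6 mm (y) by 30 mm high, origin at its centre, 85 mm above the table (spans 70 to 100 mm). Its outer face is 3 mm from the origin towards -y, 35 mm from the carriage's centre line. Push the carriage towards +y by it.
- tag_yellow: flat yellow plastic clip, 26 mm along x, 18 mm along the rail (y), 8 mm high, on the dark ledge 68 mm in front of the rail's centre line; it marks the notch at the same y. Origin: centre of its underside (56 mm above the table), y along the rail. Fixed. The four tags stand beside the four notches in an order that changes.
- tag_blue: flat blue plastic clip, 26 mm along x, 18 mm along the rail (y), 8 mm high, on the dark ledge 68 mm in front of the rail's centre line; it marks the notch at the same y. Origin: centre of its underside (56 mm above the table), y along the rail. Fixed. The four tags stand beside the four notches in an order that changes.
- tag_white: flat white plastic clip, 26 mm along x, 18 mm along the rail (y), 8 mm high, on the dark ledge 68 mm in front of the rail's centre line; it marks the notch at the same y. Origin: centre of its underside (56 mm above the table), y along the rail. Fixed. The four tags stand beside the four notches in an order that changes.
- tag_green: flat green plastic clip, 26 mm along x, 18 mm along the rail (y), 8 mm high, on the dark ledge 68 mm in front of the rail's centre line; it marks the notch at the same y. Origin: centre of its underside (56 mm above the table), y along the rail. Fixed. The four tags stand beside the four notches in an order that changes.
- bottle: clear plastic wash bottle with red cap, standing, 60 mm diameter, 160 mm high, origin at the centre of its underside
- jar: amber glass sample jar with black lid, standing, 64 mm diameter, 75 mm high, origin at the centre of its underside
- wrench: steel wrench lying flat on the table, about 180 mm long, origin on the table under its middle, x along it
- screwdriver: screwdriver with yellow handle lying on the table, about 200 mm long, origin on the table under its middle, x along it

How it is judged:
By the outcome, as a careful person would: the job done as asked, in the order asked, and still so for the second after the job is handed in, with the robot touching nothing.
It also fails if it takes over 42 s, if anything falls off the work surface, if the arm or the gripper's body presses on something with over 40 N, if the wrist force passes 120 N, or if a joint passes its speed limit or range.

## Robot

A 6-joint arm with a two-finger parallel gripper is mounted at the origin on the work surface. World frame = base frame: x ahead of the robot, y to its left, z up, the work surface at z = 0. Lengths are in m, angles in rad, forces in N, time in s.
With the tool pointing down it reaches from about 0.35 to 0.975 m from the base axis. Payload 4.9 kg.
Tool frame: the origin (TCP) lies midway between the tips of the shut fingers; the grasp point (between the pads) lies 19 mm behind it; z points along the fingers, y is the line along which they close (so a half turn about z gives the same grasp; the last joint's range is limited). The gripper opens to 85 mm and grips with 20 to 120 N. Pads are 22 mm wide; open, the fingers measure 114 mm over their backs; the gripper's body (76 mm by 85 mm) begins 54 mm behind the grasp point. The pads swing forward as they close: fully open they stand 13 mm farther back than shut.
Start: joints at [1.023, 0.053, 1.613, -0, 1.476, -0.119], TCP at [0.26, 0.568, 0.231] pointing down, gripper open.
Joint ranges: [-3.01, 3.01], [-1.01, 2.22], [0.06, 2.58], [-1.02, 4.17], [0.09, 2.62], [-3.14, 3.14]. Speed limits (rad/s): [2.57, 2.57, 3.14, 3.14, 3.14, 3.14].

## Interface

Orientations are given as a rotation vector (axis times angle).
In Python, from station import ctrl gives the robot as it stands.
- The arm moves only by the tool carry_out, never from a script. Its argument "moves" is a list of rows, each an object of numbers: "x", "y", "z": the shift along the tool's x, y, z in units of 25 mm (1.0 is 25 mm); "turn": the turn about the tool's z in rad. In form: [{"x": .., "y": .., "z": .., "turn": ..}, ...]. A call has exactly 8 rows; each row shifts and turns the commanded pose from where the row before left it, along the tool's axes as they then stand; what a row does not reach is not made up. A row lasts 1/10 s, in which the tool goes at most 50 mm and 8.59 degrees, less where a joint would pass 70% of its speed; a pose out of reach is approached as far as the arm can. A call is refused whole if a number of a shift passes 1 or a number of a turn 0.15, either way. A call with a gripper value outside its range is refused whole. "grip" is the finger opening in mm, from 0 to 85.4, set as the call begins (left out, the last holds). The fingers move at their own pace and stop on an object; "newtons" is the grip in N (left out, the last holds). Time passes only in rows, so rows that do not move let the fingers close, or fill a call up. It gives the time, the measured TCP pose, the force, the opening and the grip force at its end, in the units of the state.
- ctrl.get_obs(): the state, without advancing time (a new reading comes with each control period).
- ctrl.get_image(name): name is "scene" or "top" or "wrist"; returns the picture (420x560x3 uint8, red, green, blue); there is no depth.
- ctrl.calibration(name): a dict with "fx", "fy", "cx", "cy" (pixels), "R" (3x3) and "t" (3): a world point X has camera coordinates R X + t; the wrist camera has in their place "T_tool_cam" (4x4, takes a point from camera to tool coordinates, whose origin is the TCP and whose axes are the flange's). Camera axes: x right, y down, z forward; pixel columns grow to the right and rows downward; lengths in m; the calibration is good to about 2 mm. The wrist camera is an equidistant fisheye: a pixel r from the principal point sees the ray r / f radians off the axis. A picture is of the moment at which its call begins: read the wrist's pose just before it. calibration takes no time and is no camera call.
- ctrl.finish_job(): hands the job in; it is judged then, once.
Trained networks look in the newest picture that a camera, given by its name, has taken for a name from the list of things; names that differ only in an ending like _2 or _b are one class to them, and where a whole thing is asked for, a point or a joint stands for the part that bears it (a point fixed in the world has none). Each returns a list of dicts, best first, with "confidence" (0 to 1); they miss things now and then, are a little off and sometimes report something else, mostly with a low value. They report only what shows in the picture. A call takes as long as a camera call.
- ctrl.look_for(camera, query): "rect" ([left, top, width, height] in pixels, round what is visible of it).
- ctrl.mark_of(camera, query): "pixel" ([column, row] in pixels: a listed point, or the origin of a listed thing).
The state is a dict: "t": time; "q": joint angles; "dq": joint speeds; "effort": joint torques, N m; "tool_pos": TCP position; "tool_rot": TCP orientation; "contact_force": force on the tool from outside, world axes, zero at the start; "wrist_torque": the same for the moment, N m; "opening": finger opening in m; "grip_force": force on a finger pad.
Only numpy, scipy, OpenCV 4.12 (cv2) and the standard library are available. Lean on these libraries where they do the work, as an engineer would, in place of code of your own. Each camera call takes 0.05 s, during which the arm holds its last target. There are 200 camera calls.

## Working session

There is one attempt and no reset: what is moved stays moved. The work goes in short steps, Python scripts to look and compute and a tool call to move; the robot and the scene stay as the last step left them, time stands still between calls to the robot, and variables do not carry over. Pictures are saved under pics/ and viewed, at most 10 in all, crops included, and the job is handed in when it is done.

Besides the shell and the picture viewer there is one more tool, called after "Emit:" as name(argument=value, ...), one argument or row to a line, values as JSON. carry_out: Moves the arm, as the interface text tells. Its arguments: {"type":"object","properties":{"moves":{"type":"array"},"grip":{"type":"number"},"newtons":{"type":"number"}},"required":["moves"]}

```bash
mkdir -p pics; cat > h.py <<'E'
import numpy as np, cv2
from station import ctrl
def ray(cam,px):
    c=ctrl.calibration(cam); R=np.array(c["R"]);t=np.array(c["t"])
    d=R.T@np.array([(px[0]-c["cx"])/c["fx"],(px[1]-c["cy"])/c["fy"],1]); return -R.T@t,d
def at_z(cam,px,z):
    o,d=ray(cam,px); return o+d*(z-o[2])/d[2]
def save(cam,n):
    im=ctrl.get_image(cam); cv2.imwrite(f"pics/{n}.png",im[:,:,::-1]); return im
E
python3 - <<'E'
from h import *
np.set_printoptions(precision=4,suppress=True)
H=dict(rail_top=.065,roller_top=.085,carriage_top=.102,sensor_head=.124,index_knob=.111,pointer=.07,pad_left=.085,pad_right=.085,tag_yellow=.056,tag_blue=.056,tag_white=.056,tag_green=.056,guide=0,bottle=0,jar=0,wrench=0,screwdriver=0)
for cam in("top","scene"):
    save(cam,cam+"0")
    for n,z in H.items():
        if cam=="scene" and n in("guide","bottle","jar","wrench","screwdriver","roller_top"):continue
        r=ctrl.mark_of(cam,n)
        for a in r[:2]: print(cam,n,np.round(a["pixel"]),round(a["confidence"],2),at_z(cam,a["pixel"],z))
o=ctrl.get_obs();print(o["t"],o["tool_pos"],o["tool_rot"])
E
```

```text
top rail_top [299. 198.] 0.7 [ 0.6033 -0.035   0.065 ]
top roller_top [300. 154.] 0.98 [ 0.7258 -0.0355  0.085 ]
top carriage_top [304. 200.] 0.71 [ 0.5956 -0.0484  0.102 ]
top sensor_head [316. 146.] 0.68 [ 0.7382 -0.0785  0.124 ]
top index_knob [307. 201.] 0.41 [ 0.5898 -0.0564  0.111 ]
top pointer [302. 223.] 0.97 [ 0.5321 -0.0438  0.07  ]
top pad_left [327. 228.] 0.44 [ 0.52   -0.1147  0.085 ]
top pad_left [299. 196.] 0.4 [ 0.6066 -0.035   0.085 ]
top pad_right [315. 200.] 0.43 [ 0.5975 -0.0798  0.085 ]
top tag_yellow [324. 228.] 0.55 [ 0.52   -0.1097  0.056 ]
top tag_blue [311. 224.] 0.45 [ 0.5304 -0.0714  0.056 ]
top tag_white [261. 218.] 0.43 [0.5456 0.0699 0.056 ]
top tag_white [440. 220.] 0.38 [ 0.5498 -0.4374  0.056 ]
top tag_green [274. 219.] 0.59 [0.5445 0.0324 0.056 ]
top guide [293. 202.] 0.92 [ 0.5998 -0.0213  0.    ]
top guide [163. 266.] 0.31 [0.4015 0.3611 0.    ]
top bottle [439. 219.] 0.75 [ 0.5553 -0.4569  0.    ]
top bottle [316. 144.] 0.66 [ 0.7762 -0.0875  0.    ]
top jar [142. 204.] 0.79 [0.585  0.4329 0.    ]
top wrench [404. 271.] 0.81 [ 0.3987 -0.3494  0. 
[... 400 characters left out ...]
 -0.0562  0.111 ]
scene pointer [287. 206.] 0.75 [ 0.5292 -0.0447  0.07  ]
scene pointer [269. 222.] 0.6 [ 0.5951 -0.0333  0.07  ]
scene pad_left [282. 200.] 0.67 [ 0.5328 -0.0607  0.085 ]
scene pad_left [271. 221.] 0.65 [ 0.594  -0.0257  0.085 ]
scene pad_right [258. 199.] 0.51 [ 0.5843 -0.0999  0.085 ]
scene tag_yellow [274. 189.] 0.49 [ 0.5176 -0.1173  0.056 ]
scene tag_yellow [308. 248.] 0.48 [0.5567 0.0776 0.056 ]
scene tag_blue [280. 202.] 0.41 [ 0.5307 -0.074   0.056 ]
scene tag_blue [419. 303.] 0.37 [0.4407 0.3424 0.056 ]
scene tag_white [309. 247.] 0.55 [0.5543 0.0779 0.056 ]
scene tag_green [301. 234.] 0.56 [0.5447 0.0358 0.056 ]
1.5 [0.2599 0.5684 0.2313] [-0.6684 -3.0696 -0.    ]
```

```bash
python3 - <<'E'
import cv2
a=cv2.imread("pics/top0.png")[110:260,220:360]; b=cv2.imread("pics/scene0.png")[150:290,180:350]
f=lambda i,w:cv2.resize(i,(w,int(i.shape[0]*w/i.shape[1])),interpolation=cv2.INTER_CUBIC)
a=f(a,400);b=f(b,400);h=max(len(a),len(b));import numpy as np
c=np.zeros((h,800,3),np.uint8);c[:len(a),:400]=a;c[:len(b),400:]=b;cv2.imwrite("pics/c0.png",c)
E
```

```text
(no output)
```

View pics/c0.png

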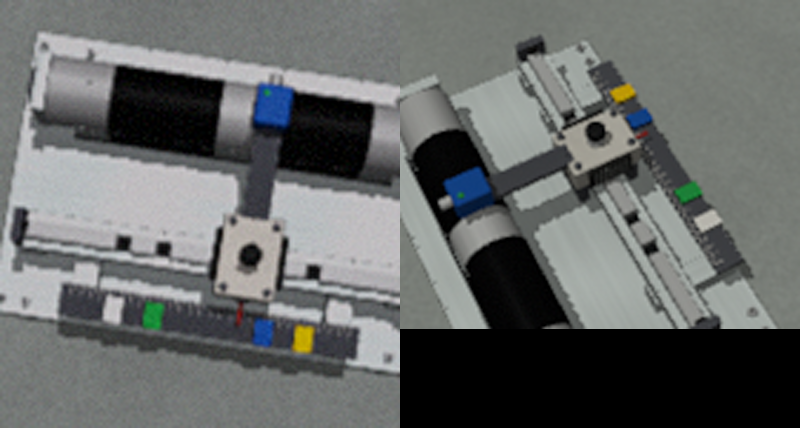

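View pics/top0.png

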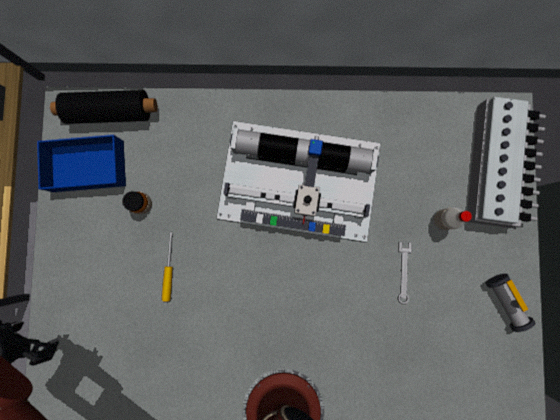

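The camera views show yellow as the outermost tag at −y: yellow, then blue, then the carriage, then green and white. The carriage sits just to the +y side of blue. I therefore push by pad_left towards −y, through the blue notch at −55, to −95. Next I fit the guide pose.

```bash
python3 - <<'E'
from h import *
from scipy.optimize import least_squares
np.set_printoptions(precision=4,suppress=True)
# (world, guide local); s=carriage
T=[((.52,-.1097),(-.068,-.095)),((.5304,-.0714),(-.068,-.055)),((.5456,.0699),(-.068,.095)),((.5445,.0324),(-.068,.055)),((.7258,-.0355),(.145,0)),((.6033,-.035),(0,0)),((.5998,-.0213),(0,0)),
((.5176,-.1173),(-.068,-.095)),((.5307,-.074),(-.068,-.055)),((.5543,.0779),(-.068,.095)),((.5447,.0358),(-.068,.055))]
C=[((.5956,-.0484),0),((.5321,-.0438),-.064),((.5946,-.0523),0),((.7382,-.0785),.145),((.7433,-.0848),.145),((.5292,-.0447),-.064)]
def f(p):
    x,y,a,s=p;R=np.array([[np.cos(a),-np.sin(a)],[np.sin(a),np.cos(a)]]);r=[]
    for w,l in T+[(w,(lx,s)) for w,lx in C]: r+=list(R@l+[x,y]-np.array(w))
    return np.array(r)
q=least_squares(f,[.6,-.03,-.14,-.02],loss="soft_l1",f_scale=.004);print(q.x);print(f(q.x).reshape(-1,2)*1000)
print(ctrl.calibration("wrist")["T_tool_cam"])
E
```

```text
[ 0.6011 -0.0291 -0.1593 -0.0258]
[[ -1.1372  -2.4097]
 [ -5.1918  -1.2162]
 [  3.4035   5.5844]
 [ -1.8419   3.5909]
 [ 18.436  -16.602 ]
 [ -2.2279   5.9002]
 [  1.2721  -7.7998]
 [  1.2628   5.1903]
 [ -5.4918   1.3838]
 [ -5.2965  -2.4156]
 [ -2.0419   0.1909]
 [  1.3839  -6.1446]
 [  1.6943  -0.5919]
 [  2.3839  -2.2446]
 [  1.9478   0.9533]
 [ -3.1522   7.2533]
 [  4.5943   0.3081]]
[[-0.0007 -0.9639 -0.2663  0.0687]
 [ 1.     -0.0008  0.0004 -0.0013]
 [-0.0006 -0.2663  0.9639 -0.1422]
 [ 0.      0.      0.      1.    ]]
```

Emit:
carry_out(
  moves=[
    {"turn":0.15},
    {"turn":0.15},
    {"turn":0.15},
    {"turn":0.15},
    {"turn":0.15},
    {"turn":0.15},
    {"turn":0.15},
    {"turn":0.15},
  ],
  grip=0,
  newtons=40,
)

```text
validation failed for argument at $.mo...
```

Emit:
carry_out(
  moves=[
    {"x":0,"y":0,"z":0,"turn":0.15},
    {"x":0,"y":0,"z":0,"turn":0.15},
    {"x":0,"y":0,"z":0,"turn":0.15},
    {"x":0,"y":0,"z":0,"turn":0.15},
    {"x":0,"y":0,"z":0,"turn":0.15},
    {"x":0,"y":0,"z":0,"turn":0.15},
    {"x":0,"y":0,"z":0,"turn":0.15},
    {"x":0,"y":0,"z":0,"turn":0.15},
  ],
  grip=0,
  newtons=40,
)

```text
t: 2.3
tool_pos: [0.2599, 0.5684, 0.2313]
tool_rot: [2.292, 2.149, 0.0]
contact_force: [0.1, -1.0, 0.2]
opening: 0.0
grip_force: 0.0
```

Emit:
carry_out(
  moves=[
    {"x":0,"y":0,"z":0,"turn":0.086},
    {"x":-1,"y":0.88,"z":0,"turn":0},
    {"x":-1,"y":0.88,"z":0,"turn":0},
    {"x":-1,"y":0.88,"z":0,"turn":0},
    {"x":-1,"y":0.88,"z":0,"turn":0},
    {"x":-1,"y":0.88,"z":0,"turn":0},
    {"x":-1,"y":0.88,"z":0,"turn":0},
    {"x":-1,"y":0.88,"z":0,"turn":0},
  ],
)

```text
t: 3.1
tool_pos: [0.3877, 0.372, 0.2315]
tool_rot: [2.375, 2.056, 0.001]
contact_force: [0.8, 1.6, -1.7]
opening: 0.0002
grip_force: 0.0
```

Emit:
carry_out(
  moves=[
    {"x":-1,"y":0.88,"z":0,"turn":0},
    {"x":-1,"y":0.88,"z":0,"turn":0},
    {"x":-1,"y":0.88,"z":0,"turn":0},
    {"x":-1,"y":0.88,"z":0,"turn":0},
    {"x":-1,"y":0.88,"z":0,"turn":0},
    {"x":-1,"y":0.88,"z":0,"turn":0},
    {"x":-1,"y":0.88,"z":0,"turn":0},
    {"x":-1,"y":0.88,"z":0,"turn":0},
  ],
)

```text
t: 3.9
tool_pos: [0.5333, 0.1487, 0.2315]
tool_rot: [2.375, 2.056, 0.001]
contact_force: [0.8, 0.0, 1.0]
opening: 0.0002
grip_force: 0.0
```

Emit:
carry_out(
  moves=[
    {"x":-1,"y":0.88,"z":0,"turn":0},
    {"x":-1,"y":0.88,"z":0,"turn":0},
    {"x":-1,"y":0.88,"z":0,"turn":0},
    {"x":0,"y":0.6,"z":0,"turn":0},
    {"x":0,"y":0,"z":0,"turn":0},
    {"x":0,"y":0,"z":0,"turn":0},
    {"x":0,"y":0,"z":0,"turn":0},
    {"x":0,"y":0,"z":0,"turn":0},
  ],
)

```text
t: 4.7
tool_pos: [0.6015, 0.0648, 0.2314]
tool_rot: [-2.374, -2.057, -0.0]
contact_force: [-0.7, 0.5, 0.1]
opening: 0.0
grip_force: 0.0
```

```bash
cat >> h.py <<'E'
from scipy.spatial.transform import Rotation as Ro
def wrist_z(px,z,o):
    c=ctrl.calibration("wrist");T=np.array(c["T_tool_cam"])
    u=np.array([(px[0]-c["cx"])/c["fx"],(px[1]-c["cy"])/c["fy"]]);th=np.linalg.norm(u)
    d=np.r_[np.sin(th)*u/max(th,1e-9),np.cos(th)]
    R=Ro.from_rotvec(o["tool_rot"]).as_matrix()
    p=R@T[:3,3]+o["tool_pos"];d=R@T[:3,:3]@d
    return p+d*(z-p[2])/d[2]
E
python3 - <<'E'
from h import *
np.set_printoptions(precision=4,suppress=True)
o=ctrl.get_obs();print(o["t"],o["tool_pos"],o["tool_rot"],o["contact_force"])
save("wrist","w1")
for n,z in dict(rail_top=.065,roller_top=.085,carriage_top=.102,sensor_head=.124,index_knob=.111,pointer=.07,pad_left=.085,tag_yellow=.056,tag_blue=.056,tag_white=.056,tag_green=.056).items():
    for a in ctrl.mark_of("wrist",n)[:2]: print(n,np.round(a["pixel"]),round(a["confidence"],2),wrist_z(a["pixel"],z,o))
E
```

```text
4.7 [0.6015 0.0648 0.2314] [-2.3744 -2.0571 -0.    ] [-0.6947  0.4638  0.1288]
roller_top [418. 281.] 0.81 [ 0.7378 -0.0487  0.085 ]
carriage_top [289. 323.] 0.79 [ 0.5944 -0.0633  0.102 ]
carriage_top [220. 225.] 0.39 [0.5476 0.0493 0.102 ]
sensor_head [437. 320.] 0.83 [ 0.7445 -0.076   0.124 ]
pointer [287. 250.] 0.56 [0.6023 0.0039 0.07  ]
pad_left [285. 334.] 0.44 [ 0.5872 -0.0885  0.085 ]
tag_yellow [222. 225.] 0.72 [0.5386 0.0348 0.056 ]
tag_white [222. 187.] 0.66 [0.5466 0.0745 0.056 ]
tag_green [223. 224.] 0.58 [0.5401 0.0365 0.056 ]
```

View pics/w1.png

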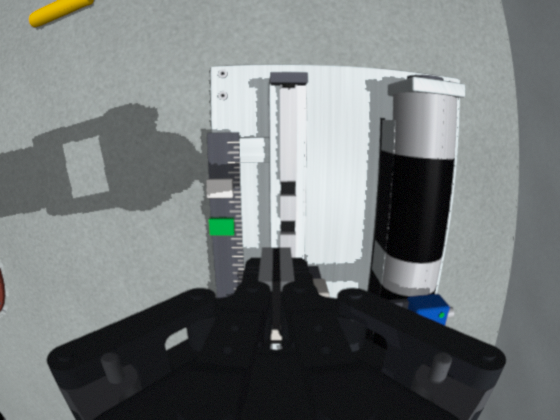

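The wrist view shows the rail vertical in the picture: end stop at (289,78), notches at (288,187) and (288,227), white tag at (220,187), green tag at (222,227). The fingers hide the carriage. I'll refine the rail from these.

```bash
python3 - <<'E'
from h import *
np.set_printoptions(precision=4,suppress=True)
o=ctrl.get_obs()
for n,p,z in [("stop200",(289,74),.081),("n95",(288,187),.065),("n55",(288,227),.065),("white",(220,187),.064),("green",(222,227),.064)]: print(n,wrist_z(p,z,o))
for p,y in [((125,243),.2)]: pass
# top-camera carriage corners from crop (crop scale 400/140)
for n,p,z in [("blk TL",(223,216),.102),("TR",(284,220),.102),("BR",(277,299),.102),("BL",(214,291),.102),("knob",(251,248),.126),("ptr",(239,322),.07),("yel",(303,338),.064),("blu",(263,333),.064),("grn",(153,315),.064),("wht",(114,308),.064),("n55",(164,249),.065),("n95",(124,242),.065),("nm55",(314,272),.065)]:
    print(n,at_z("top",(220+p[0]*.35,110+p[1]*.35),z))
E
```

```text
stop200 [0.6277 0.1711 0.081 ]
n95 [0.6126 0.0661 0.065 ]
n55 [0.6071 0.0257 0.065 ]
white [0.5468 0.0757 0.064 ]
green [0.541  0.0349 0.064 ]
blk TL [ 0.6337 -0.0317  0.102 ]
TR [ 0.6307 -0.0902  0.102 ]
BR [ 0.5547 -0.0841  0.102 ]
BL [ 0.5614 -0.024   0.102 ]
knob [ 0.6003 -0.0574  0.126 ]
ptr [ 0.5339 -0.0498  0.07  ]
yel [ 0.5195 -0.1132  0.064 ]
blu [ 0.5238 -0.0738  0.064 ]
grn [0.5398 0.0348 0.064 ]
wht [0.5461 0.0734 0.064 ]
n55 [0.6054 0.025  0.065 ]
n95 [0.6118 0.0648 0.065 ]
nm55 [ 0.5848 -0.1236  0.065 ]
```

Emit:
carry_out(
  moves=[
    {"x":0,"y":0.4,"z":0.9,"turn":0},
    {"x":0,"y":0,"z":0.9,"turn":0},
    {"x":0,"y":0,"z":0.9,"turn":0},
    {"x":0,"y":0,"z":0.9,"turn":0},
    {"x":0,"y":0,"z":0.9,"turn":0},
    {"x":0,"y":0,"z":0.9,"turn":0},
    {"x":0,"y":0,"z":0.5,"turn":0},
    {"x":0,"y":0,"z":0.25,"turn":0},
  ],
)

```text
t: 6.1
tool_pos: [0.6111, 0.0626, 0.076]
tool_rot: [-2.374, -2.055, 0.003]
contact_force: [0.5, 0.5, -0.5]
opening: 0.0001
grip_force: 0.0
```

Emit:
carry_out(
  moves=[
    {"x":0,"y":0,"z":0,"turn":0},
    {"x":-0.4,"y":0,"z":0,"turn":0},
    {"x":-0.4,"y":0,"z":0,"turn":0},
    {"x":-0.4,"y":0,"z":0,"turn":0},
    {"x":-0.4,"y":0,"z":0,"turn":0},
    {"x":-0.4,"y":0,"z":0,"turn":0},
    {"x":-0.3,"y":0,"z":0,"turn":0},
    {"x":0,"y":0,"z":0,"turn":0},
  ],
)

```text
t: 6.9
tool_pos: [0.6035, 0.0046, 0.0776]
tool_rot: [2.377, 2.054, -0.0]
contact_force: [0.6, 0.6, -1.5]
opening: -0.0003
grip_force: 0.0
```

```bash
cat >> h.py <<'E'
def loc(p):
    d=np.array(p[:2])-[.5985,-.029]; return np.round(1000*np.array([d@[.990,-.142],d@[.142,.990]]),1)
def look(n):
    np.set_printoptions(precision=4,suppress=True)
    o=ctrl.get_obs();print(o["t"],loc(o["tool_pos"]),o["tool_pos"],o["contact_force"])
    a=save("top",n+"t")[110:260,220:360];b=save("scene",n+"s")[150:290,180:350]
    f=lambda i:cv2.resize(i,(400,430),interpolation=cv2.INTER_CUBIC)
    cv2.imwrite(f"pics/{n}.png",np.hstack([f(a),f(b)])[:,:,::-1])
    for c in("top","scene"):
        for k,z in dict(pointer=.07,sensor_head=.124,index_knob=.109).items():
            for r in ctrl.mark_of(c,k)[:1]: print(c,k,round(r["confidence"],2),loc(at_z(c,r["pixel"],z)))
E
python3 -c "
from h import *
look('l1')"
```

```text
6.9 [ 0.2 34. ] [0.6035 0.0046 0.0776] [ 0.5781  0.5605 -1.5328]
top pointer 0.71 [-65.9 -25.8]
top sensor_head 0.66 [154.  -22.1]
scene pointer 0.72 [ -1.1 -79.2]
scene sensor_head 0.83 [145.4 -28.6]
```

View pics/l1.png

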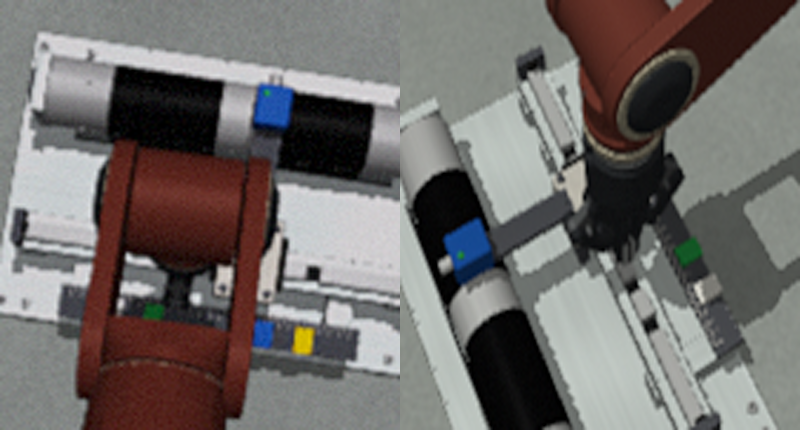

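The fingertips stand on the rail line, just to the +y side of the carriage. I'll close in slowly and watch the force.

Emit:
carry_out(
  moves=[
    {"x":-0.1,"y":0,"z":0,"turn":0},
    {"x":-0.1,"y":0,"z":0,"turn":0},
    {"x":-0.1,"y":0,"z":0,"turn":0},
    {"x":-0.06,"y":0,"z":0,"turn":0},
    {"x":-0.06,"y":0,"z":0,"turn":0},
    {"x":-0.06,"y":0,"z":0,"turn":0},
    {"x":-0.06,"y":0,"z":0,"turn":0},
    {"x":-0.06,"y":0,"z":0,"turn":0},
  ],
)

```text
t: 8.1
tool_pos: [0.6015, -0.0092, 0.0776]
tool_rot: [2.375, 2.056, -0.0]
contact_force: [-0.0, 0.2, -0.1]
opening: -0.0002
grip_force: 0.0
```

Emit:
carry_out(
  moves=[
    {"x":-0.06,"y":0,"z":0,"turn":0},
    {"x":-0.06,"y":0,"z":0,"turn":0},
    {"x":-0.06,"y":0,"z":0,"turn":0},
    {"x":-0.06,"y":0,"z":0,"turn":0},
    {"x":-0.06,"y":0,"z":0,"turn":0},
    {"x":-0.06,"y":0,"z":0,"turn":0},
    {"x":-0.06,"y":0,"z":0,"turn":0},
    {"x":-0.06,"y":0,"z":0,"turn":0},
  ],
)

```text
t: 8.9
tool_pos: [0.5998, -0.0211, 0.0776]
tool_rot: [2.375, 2.056, 0.0]
contact_force: [1.4, 2.1, -0.9]
opening: -0.0001
grip_force: 1.1
```

```bash
python3 -c "
from h import *
look('l2')"
```

```text
8.9 [0.2 8. ] [ 0.5998 -0.0211  0.0776] [ 1.4414  2.103  -0.869 ]
top pointer 0.9 [-62.3 -39.2]
top sensor_head 0.82 [149.5 -39.5]
scene sensor_head 0.97 [145.9 -42.7]
scene index_knob 0.44 [-43.4 121.1]
```

Emit:
carry_out(
  moves=[
    {"x":-0.06,"y":0,"z":0,"turn":0},
    {"x":-0.06,"y":0,"z":0,"turn":0},
    {"x":-0.06,"y":0,"z":0,"turn":0},
    {"x":-0.06,"y":0,"z":0,"turn":0},
    {"x":-0.06,"y":0,"z":0,"turn":0},
    {"x":-0.06,"y":0,"z":0,"turn":0},
    {"x":-0.06,"y":0,"z":0,"turn":0},
    {"x":-0.06,"y":0,"z":0,"turn":0},
  ],
)

```text
t: 10.1
tool_pos: [0.598, -0.0334, 0.0776]
tool_rot: [2.375, 2.055, -0.001]
contact_force: [-0.5, -0.1, 0.7]
opening: 0.0003
grip_force: 0.0
```

```bash
python3 -c "
from h import *
look('l3')"
```

```text
10.1 [ 0.1 -4.4] [ 0.598  -0.0334  0.0776] [-0.4838 -0.1496  0.6511]
top pointer 0.75 [-63.9 -51. ]
top sensor_head 0.84 [146.8 -57.6]
scene sensor_head 0.72 [150.7 -58.3]
scene index_knob 0.53 [-40.8 124.2]
```

Emit:
carry_out(
  moves=[
    {"x":-0.04,"y":0,"z":0,"turn":0},
    {"x":-0.04,"y":0,"z":0,"turn":0},
    {"x":-0.04,"y":0,"z":0,"turn":0},
    {"x":-0.04,"y":0,"z":0,"turn":0},
    {"x":-0.04,"y":0,"z":0,"turn":0},
    {"x":-0.04,"y":0,"z":0,"turn":0},
    {"x":-0.04,"y":0,"z":0,"turn":0},
    {"x":-0.04,"y":0,"z":0,"turn":0},
  ],
)

```text
t: 11.3
tool_pos: [0.5973, -0.0385, 0.0776]
tool_rot: [-2.373, -2.054, -0.006]
contact_force: [1.7, 9.0, 0.5]
opening: 0.0002
grip_force: 4.3
```

```bash
python3 -c "
from h import *
look('l4')"
```

```text
11.3 [ 0.1 -9.6] [ 0.5973 -0.0385  0.0776] [1.7315 9.0214 0.4811]
top pointer 0.64 [-68.8 -57.4]
top sensor_head 0.93 [152.4 -50.5]
scene sensor_head 0.94 [144.4 -61.6]
```

The carriage has dropped into the blue notch, and the push is now at 9 N against it. I'll keep going slowly.

Emit:
carry_out(
  moves=[
    {"x":-0.03,"y":0,"z":0,"turn":0},
    {"x":-0.03,"y":0,"z":0,"turn":0},
    {"x":-0.03,"y":0,"z":0,"turn":0},
    {"x":-0.03,"y":0,"z":0,"turn":0},
    {"x":-0.03,"y":0,"z":0,"turn":0},
    {"x":-0.03,"y":0,"z":0,"turn":0},
    {"x":-0.03,"y":0,"z":0,"turn":0},
    {"x":-0.03,"y":0,"z":0,"turn":0},
  ],
)

```text
t: 12.5
tool_pos: [0.5961, -0.0471, 0.0776]
tool_rot: [2.375, 2.055, -0.0]
contact_force: [0.7, 2.1, 0.1]
opening: 0.0001
grip_force: 1.0
```

```bash
python3 -c "
from h import *
look('l5')"
```

```text
12.5 [  0.2 -18.2] [ 0.5961 -0.0471  0.0776] [0.7326 2.0705 0.0873]
top pointer 0.81 [-60.1 -64. ]
top sensor_head 0.64 [151.8 -70. ]
scene sensor_head 0.59 [149.7 -71.6]
scene index_knob 0.16 [-39.6  80.5]
```

Emit:
carry_out(
  moves=[
    {"x":-0.05,"y":0,"z":0,"turn":0},
    {"x":-0.05,"y":0,"z":0,"turn":0},
    {"x":-0.05,"y":0,"z":0,"turn":0},
    {"x":-0.05,"y":0,"z":0,"turn":0},
    {"x":-0.05,"y":0,"z":0,"turn":0},
    {"x":-0.05,"y":0,"z":0,"turn":0},
    {"x":-0.05,"y":0,"z":0,"turn":0},
    {"x":-0.05,"y":0,"z":0,"turn":0},
  ],
)

```text
t: 13.7
tool_pos: [0.5946, -0.0567, 0.0775]
tool_rot: [-2.375, -2.056, 0.0]
contact_force: [0.5, 2.5, 0.6]
opening: -0.0
grip_force: 1.1
```

Emit:
carry_out(
  moves=[
    {"x":-0.05,"y":0,"z":0,"turn":0},
    {"x":-0.05,"y":0,"z":0,"turn":0},
    {"x":-0.05,"y":0,"z":0,"turn":0},
    {"x":-0.05,"y":0,"z":0,"turn":0},
    {"x":-0.05,"y":0,"z":0,"turn":0},
    {"x":-0.05,"y":0,"z":0,"turn":0},
    {"x":-0.05,"y":0,"z":0,"turn":0},
    {"x":-0.05,"y":0,"z":0,"turn":0},
  ],
)

```text
t: 14.5
tool_pos: [0.5932, -0.0666, 0.0776]
tool_rot: [2.375, 2.056, 0.0]
contact_force: [-0.3, 2.7, -1.0]
opening: -0.0001
grip_force: 1.0
```

Emit:
carry_out(
  moves=[
    {"x":-0.05,"y":0,"z":0,"turn":0},
    {"x":-0.05,"y":0,"z":0,"turn":0},
    {"x":-0.04,"y":0,"z":0,"turn":0},
    {"x":-0.03,"y":0,"z":0,"turn":0},
    {"x":0,"y":0,"z":0,"turn":0},
    {"x":0,"y":0,"z":0,"turn":0},
    {"x":0,"y":0,"z":0,"turn":0},
    {"x":0,"y":0,"z":0,"turn":0},
  ],
)

```text
t: 15.3
tool_pos: [0.5926, -0.0707, 0.0776]
tool_rot: [2.375, 2.056, -0.0]
contact_force: [0.2, 0.2, -0.9]
opening: -0.0003
grip_force: 0.0
```

```bash
python3 -c "
from h import *
look('l6')"
```

```text
15.3 [  0.1 -42.1] [ 0.5926 -0.0707  0.0776] [ 0.2276  0.1888 -0.8806]
top pointer 0.9 [-66.8 -93. ]
top sensor_head 0.6 [155.1 -94.1]
top index_knob 0.42 [-232.   317.2]
scene sensor_head 0.59 [145.3 -97.7]
```

The force has dropped to zero and the carriage reads about −95, so it has jumped into the notch. I'll withdraw and check.

Emit:
carry_out(
  moves=[
    {"x":0.1,"y":0,"z":0,"turn":0},
    {"x":0.3,"y":0,"z":0,"turn":0},
    {"x":0.5,"y":0,"z":0,"turn":0},
    {"x":0.6,"y":0,"z":0,"turn":0},
    {"x":0.4,"y":0,"z":-0.4,"turn":0},
    {"x":0,"y":0,"z":-0.9,"turn":0},
    {"x":0,"y":0,"z":-0.9,"turn":0},
    {"x":0,"y":0,"z":-0.9,"turn":0},
  ],
)

```text
t: 16.5
tool_pos: [0.5996, -0.0226, 0.1566]
tool_rot: [2.374, 2.057, 0.0]
contact_force: [0.8, -1.1, 1.2]
opening: 0.0001
grip_force: 0.0
```

Emit:
carry_out(
  moves=[
    {"x":0,"y":0,"z":-1,"turn":0},
    {"x":0,"y":0,"z":-1,"turn":0},
    {"x":1,"y":-0.5,"z":-0.5,"turn":0},
    {"x":1,"y":-0.5,"z":0,"turn":0},
    {"x":1,"y":-0.5,"z":0,"turn":0},
    {"x":1,"y":-0.5,"z":0,"turn":0},
    {"x":1,"y":-0.5,"z":0,"turn":0},
    {"x":1,"y":-0.5,"z":0,"turn":0},
  ],
)

```text
t: 17.3
tool_pos: [0.5462, 0.1374, 0.2186]
tool_rot: [2.374, 2.056, 0.001]
contact_force: [0.9, 0.1, 0.4]
opening: 0.0001
grip_force: 0.0
```

Emit:
carry_out(
  moves=[
    {"x":1,"y":-0.5,"z":0,"turn":0},
    {"x":1,"y":-0.5,"z":0,"turn":0},
    {"x":1,"y":-0.5,"z":0,"turn":0},
    {"x":1,"y":-0.5,"z":0,"turn":0},
    {"x":0,"y":0,"z":0,"turn":0},
    {"x":0,"y":0,"z":0,"turn":0},
    {"x":0,"y":0,"z":0,"turn":0},
    {"x":0,"y":0,"z":0,"turn":0},
  ],
)

```text
t: 18.1
tool_pos: [0.5119, 0.241, 0.2177]
tool_rot: [2.376, 2.054, 0.0]
contact_force: [-0.0, -0.0, 0.0]
opening: -0.0002
grip_force: 0.0
```

```bash
python3 -c "
from h import *
look('l7')"
```

```text
18.1 [-124.1  255. ] [0.5119 0.241  0.2177] [-0.0469 -0.0342  0.0121]
top pointer 0.7 [-65.4 -86. ]
top sensor_head 0.81 [ 156.6 -102.1]
top index_knob 0.58 [ -4. -92.]
scene pointer 0.7 [ 4.  -7.3]
scene sensor_head 0.57 [ 149.9 -105.6]
scene index_knob 0.52 [  7.1 -81.4]
```

View pics/l7.png

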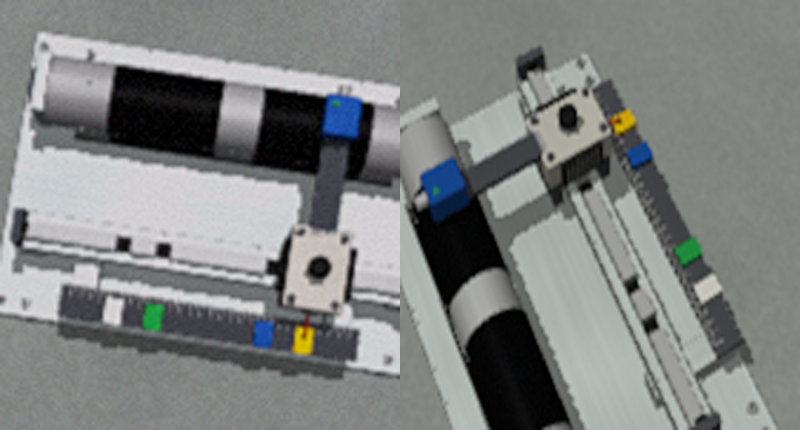

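```bash
python3 - <<'E'
from h import *
a=cv2.imread("pics/l7t.png")[175:245,300:370];b=cv2.imread("pics/l7s.png")[170:220,220:290]
cv2.imwrite("pics/z.png",np.hstack([cv2.resize(a,(400,400),interpolation=cv2.INTER_CUBIC),cv2.resize(b,(400,400),interpolation=cv2.INTER_CUBIC)]))
c=np.mean([at_z("top",(220+x*.35,110+y*.3488),.102) for x,y in[(293,227),(355,233),(347,313),(284,304)]],0);print(loc(c),loc(at_z("top",(220+319*.35,110+267*.3488),.123)),loc(at_z("top",(220+305.5*.35,110+320*.3488),.07)))
print(loc(at_z("top",(220+303*.35,110+340*.3488),.064)))
E
```

```text
[  0.  -96.7] [ -0.6 -93.5] [-47.7 -93.6]
[-67.1 -94.7]
```

View pics/z.png

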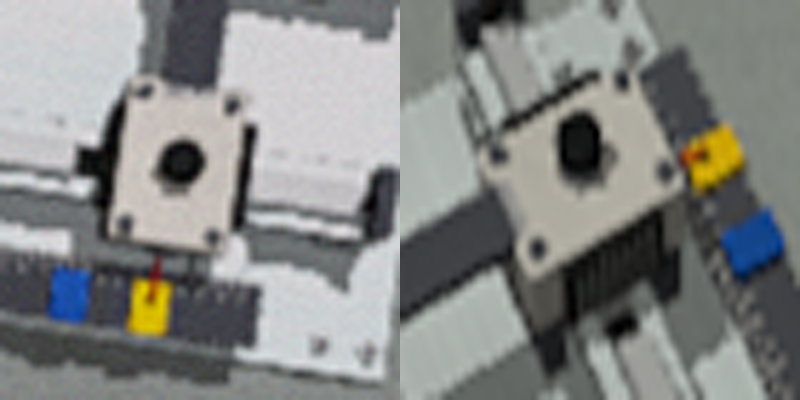

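The pointer tip at about (151,300) sits centred on the yellow tag. The carriage measures −95 ±2 mm, ahead of where the finger stopped (about −88), so it snapped into the notch. Handing in.

```bash
python3 -c "
from station import ctrl
print(ctrl.finish_job())"
```

```text
the job is handed in; nothing more can be done
None
```

The carriage is in the yellow notch: I pushed it there slowly by its left pad, took the hand clear and handed the job in. I couldn't read the plunger height directly; the camera images put the carriage at −95 mm (±2), about 7 mm beyond where the finger stopped pushing.

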